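# Sound the tuning fork on the tabla's black spot

### The arm

A 6-joint arm with a two-finger parallel gripper is mounted at the origin on the work surface. World frame = base frame: x ahead of the robot, y to its left, z up, the work surface at z = 0. Lengths are in m, angles in rad, forces in N, time in s.
With the tool pointing down it reaches from about 0.25 to 0.775 m from the base axis. Payload 4 kg.
Tool frame: the origin (TCP) lies midway between the tips of the shut fingers; the grasp point (between the pads) lies 19 mm behind it; z points along the fingers, x is the direction in which the jaws open and shut, and the axes are right-handed (so a half turn about z gives the same grasp; the last joint's range is limited). The gripper opens to 94 mm and grips with 3 to 60 N. Pads are 16 mm wide; open, the fingers measure 119 mm over their backs; the gripper's body (75 mm by 177 mm) begins 78 mm behind the grasp point.
Start: joints at [-1.447, 0.087, 1.371, -0, 1.684, -0.103], TCP at [0.124, -0.536, 0.206] pointing down, gripper open.
Joint ranges: [-3.1, 3.1], [-0.76, 2.03], [0.27, 2.55], [-1.08, 4.22], [0.17, 2.65], [-2.57, 2.57]. Speed limits (rad/s): [2.79, 2.79, 3.14, 3.14, 3.14, 3.14].

### API

Orientations are given as [roll, pitch, yaw] about the fixed x, y, z axes, in that order (R = Rz(yaw) Ry(pitch) Rx(roll)).
In Python, from bench import robot gives the robot as it stands.
- The arm moves only by the shell command python3 -m handwheel 'ROWS'. ROWS is a JSON object of lists of equal length, an entry for each row: "delta_pos": the shift along the tool's x, y, z in mm, a list of three; "rotation": the turn, a rotation vector about the tool's x, y, z in rad, a list of three; "claw": the closure, from -1 (fully open) to 1 (shut). In form: {"delta_pos": [[tx, ty, tz], ...], "rotation": [[wx, wy, wz], ...], "claw": [claw, ...]}. A call has exactly 8 rows; each row shifts and turns the commanded pose from where the row before left it, along the tool's axes as they then stand; what a row does not reach is not made up. A row lasts 1/8 s, in which the tool goes at most 62.5 mm and 10.7 degrees, less where a joint would pass 70% of its speed; a pose out of reach is approached as far as the arm can. A call with a gripper value outside its range is refused whole. The fingers move at their own pace and stop on an object; the grip force is fixed at half the most. Time passes only in rows, so rows that do not move let the fingers close, or fill a call up. It gives the time, the measured TCP pose, the force and the opening at its end, in the units of the state.
- robot.get_obs(): the state, without advancing time (a new reading comes with each control period).
- robot.snapshot(name): name is "side" or "top" or "wrist"; returns a dict with "color" (420x560x3 uint8, red, green, blue), "intrinsics" (3x3 intrinsics, pixels), "eye" and "rotation" of the camera in the world. Camera axes: x right, y down, z forward; pixel columns grow to the right and rows downward; lengths in m; the calibration is good to about 2 mm. A picture is of the moment at which its call begins. There is no depth.
- robot.close_job(): hands the job in, once; it reports no verdict.
The state is a dict: "time": time; "joint_positions": joint angles; "qvel": joint speeds; "joint_torque": joint torques, N m; "tool_pos": TCP position; "ee_rot": TCP orientation; "wrist_force": force on the tool from outside, world axes, zero at the start; "wrist_torque": the same for the moment, N m; "width": finger opening in m.
Only numpy, scipy, OpenCV 4.12 (cv2) and the standard library are available. Lean on these libraries where they do the work, as an engineer would, in place of code of your own. Each camera call takes 0.05 s, during which the arm holds its last target.

### The job

Take the tuning fork off its rest by the stem, knock its tines against the black rubber of the striking block so that it rings, then set the ball foot of the fork on the chalk dot in the middle of the leaning tabla's black spot. Finish while still holding the fork there by its stem: pressed on lightly (a few newtons), square to the drum head with the tines pointing straight away from it, the tines touching nothing, the fingers off the drum. Leave the other things on the counter where they are.

Things in the scene. Friction and masses are not known exactly. Their poses are not given: they have to be found in the camera images.
- fork: Steel two-pronged tuning fork, 140 mm long, 90 g, level and flat in its rest, axis 40 mm above the counter. Origin at the tip of the ball foot; x runs from foot to tine ends, y across the tines, z normal to its flat side. Along x: ball 0-12 mm; square stem 9 x 9 mm, 8-55 mm, the free part to grip; yoke to 62 mm; tines 60-140 mm. Centre of mass at 70 mm. Foot points about away from the robot.
- fork_foot: The ball foot of the fork, a part of it, 12 mm across. Same origin and axes as the fork.
- fork_tines: The two tines, a part of the fork: each 80 mm long, 5 mm wide, 8 mm thick, their outer faces 19 mm apart (y = -9.5 to 9.5 mm), from x = 60 to 140 mm. Same origin and axes as the fork.
- fork_rest: Low wooden rest fixed to the counter, 86 x 52 mm, two notched uprights (lips to 44 mm high) under the tines. Origin on the counter under its middle, x axis along the fork towards the tine ends; the rest spans x = -40 to 46 mm, the fork's foot tip lies at x = -90 mm.
- block: Striking block fixed to the counter: a turned pale wooden foot 90 mm across, 30 mm high, and on it a firm round black rubber bung tapering from 60 mm across to 52 mm at its flat top, 90 mm above the counter. A knock of 1 or 2 N is plenty: a hard one twists the fork in the grip. Origin on the counter under its middle, z up. It and the copper bowl may trade places.
- drum: A tabla (wooden treble drum 250 mm tall, head 136 mm across, up to 215 mm wide with its tuning dowels) leaning in a wooden ring stand 244 mm across, 42 mm high; all fixed to the counter. Origin on the counter at the middle of the ring; the drum leans 0.3 rad (17 degrees) towards the +x axis of this frame, roughly away from the robot.
- syahi: Black spot of the drum head: stiff black disc 75 mm across, 1.5 mm proud of the pale skin, about 267 mm above the counter, a white chalk dot 10 mm across in its middle. Origin at the dot; z axis = normal of the drum head, outward and up. It gives straight in like a spring, 0.7 mm per newton (1500 N/m), to at most 9 mm; it cracks above 20 N.
- bowl: Copper bowl, 104 mm across, 40 mm high, loose. Origin under its middle. To be left alone.
- bottle: Green glass bottle, 72 mm across, with a tin funnel (96 mm across) in its neck, 267 mm high together, loose. Origin under its middle. To be left alone.
- balance: Small brass balance scale with two hanging pans, 230 mm high, 280 mm wide along its y axis, loose. Origin under the middle of its foot. To be left alone.
- stick: Bamboo burnishing stick, 220 mm long along its x axis, 17 mm thick, lying loose. Origin on the counter under its middle. To be left alone.
Things that resemble listed ones, but are neither listed nor needed, are in the scene too. Several things look just like the fork_rest: the one meant starts farthest to the robot's right.

How it is judged:
On the way, in this order (a step that is already met when the one before it is completed fails the run):
1. the fork is off its rest, held in the fingers (contact force between the fingers and fork above 1 N and height (world z) of fork above 0.055 m and contact force between fork and fork_rest below 0.05 N), for 0.1 s.
2. the held fork's tines knock on the striking block (contact force between the fingers and fork above 1 N and contact force between fork_tines and block above 0.5 N).
At the end, for the whole second after the job is handed in: The fork is held still in the fingers by its stem, its ball foot within 12 mm of the chalk dot and pressing on the black spot with 0.7 to 10 N, its axis within 0.2 rad (11 degrees) of square to the drum head, nothing touching the tines, and neither fingers nor arm touching the drum (contact force between fork_foot and syahi between 0.7 and 10 N and distance between fork and syahi below 0.012 m and angle between the x axis of fork and the z axis of syahi, either way round below 0.2 rad and contact force between the fingers and fork above 1 N and contact force between fork_tines and anything else below 0.1 N and contact force between each of the arm, the fingers and drum below 0.3 N and linear speed of fork below 0.02 m/s); the arm keeps its last pose, push and grip.
It fails at once if the fork is driven into the drum with more than 20 N (contact force between fork and drum above 20 N).
It fails at once if a bystander (bowl, bottle, balance or bamboo stick) is moved more than 20 mm (distance of any of bowl, bottle, balance, stick from where it was at the start of the episode above 0.02 m).
It also fails if it takes over 48 s, if anything falls off the work surface, if the arm or the gripper's body presses on something with over 40 N, if the wrist force passes 120 N, or if a joint passes its speed limit or range.

## Working session

There is one attempt and no reset: what is moved stays moved. The work goes in short steps, Python scripts to look and compute and a shell command to move; the robot and the scene stay as the last step left them, time stands still between calls to the robot, and variables do not carry over. Pictures are saved under pics/ and viewed, and the job is handed in when it is done.

```bash
ls; mkdir -p pics; cat > h.py <<'E'
import numpy as np, cv2
from bench import robot
def snap(n,f):
    s=robot.snapshot(n); cv2.imwrite(f'pics/{f}.png',s['color'][:,:,::-1]); np.savez(f'pics/{f}.npz',K=s['intrinsics'],e=s['eye'],R=s['rotation']); return s
E
python3 - <<'E'
from h import *
print(robot.get_obs())
for n in ['side','top','wrist']:
    s=snap(n,n+'0'); print(n,s['intrinsics'],s['eye'],s['rotation'])
E
```

```text
pics
{'time': 0.0, 'joint_positions': array([-1.44709558e+00,  8.79404086e-02,  1.37221976e+00, -2.92976098e-05,
        1.68359450e+00, -1.03084207e-01]), 'qvel': array([-0.0012292 ,  0.0002351 ,  0.00132339, -0.00111359,  0.0014396 ,
        0.00115538]), 'joint_torque': array([ 1.43266207e-03, -3.40182281e+01, -3.02425325e+01,  7.19417352e-02,
        3.30042851e-02, -1.82375152e-04]), 'tool_pos': array([ 0.12359236, -0.53538032,  0.20432965]), 'ee_rot': array([-3.14139914e+00,  2.15353672e-03, -1.34401443e+00]), 'wrist_force': array([-0.1093222 ,  0.02215732,  0.03243065]), 'wrist_torque': array([ 0.02055077, -0.01425772, -0.0052913 ]), 'width': 0.09406570672731415}
side [[456.93217081   0.         280.88946978]
 [  0.         456.93217081 205.72915568]
 [  0.           0.           1.        ]] [-0.16470701  0.25475308  1.15255927] [-2.49517885 -0.00683224 -1.93130268]
top [[428.07397228   0.         284.87844213]
 [  0.         428.07397228 200.86737928]
 [  0.           0.           1.        ]] [ 0.45074509 -0.00821442  1.38276304] [-3.07924471  0.01154089 -1.56346032]
wrist [[329.29310666   0.         278.49142145]
 [  0.         329.29310666 207.56927311]
 [  0.           0.           1.        ]] [ 0.20011656 -0.51943426  0.38356856] [ 2.86549220e+00  2.81788052e-03 -1.34341469e+00]
```

View pics/side0.png

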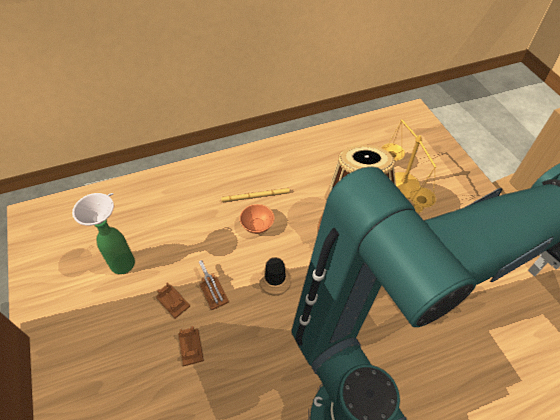

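View pics/top0.png

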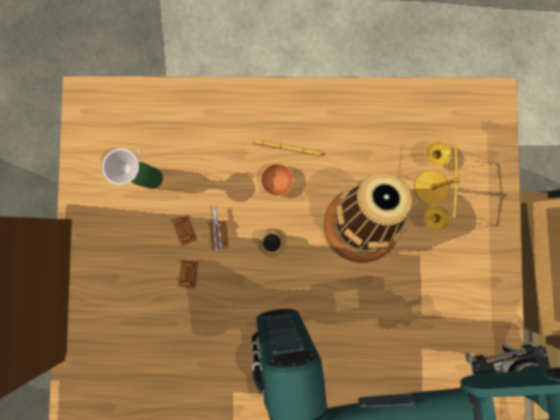

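View pics/wrist0.png

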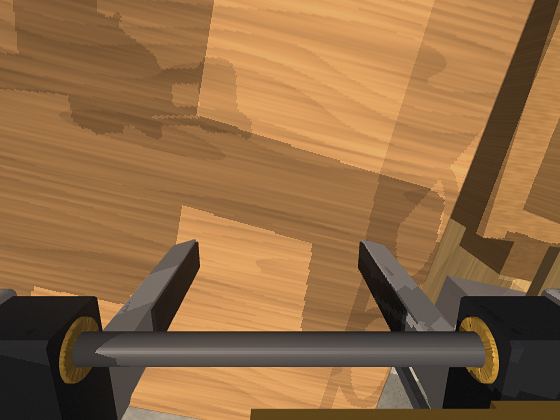

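Top view: fork on its rest near (218,230), block at (271,242), bowl at (278,180), drum spot at (387,196), bottle and stick well away. Enlarging.

```bash
cat >> h.py <<'E'
from scipy.spatial.transform import Rotation as Ro
def cam(f):
    z=np.load(f'pics/{f}.npz'); return z['K'],z['e'],Ro.from_euler('xyz',z['R']).as_matrix()
def ray(f,u,v):
    K,e,R=cam(f); d=R@np.linalg.solve(K,[u,v,1]); return e,d/np.linalg.norm(d)
def atz(f,u,v,z):
    e,d=ray(f,u,v); return e+d*(z-e[2])/d[2]
def proj(f,p):
    K,e,R=cam(f); q=K@(R.T@(np.asarray(p)-e)); return q[:2]/q[2]
def tri(*obs):
    A=0;b=0
    for f,u,v in obs:
        e,d=ray(f,u,v); P=np.eye(3)-np.outer(d,d); A=A+P; b=b+P@e
    p=np.linalg.solve(A,b); return p,[proj(f,p)-[u,v] for f,u,v in obs]
def crop(f,x0,y0,x1,y1,k,o):
    im=cv2.imread(f'pics/{f}.png')[y0:y1,x0:x1]; im=cv2.resize(im,None,fx=k,fy=k,interpolation=cv2.INTER_CUBIC); cv2.imwrite(f'pics/{o}.png',im)
E
python3 - <<'E'
from h import *
crop('top0',170,190,300,280,6,'t1'); crop('side0',150,240,300,340,5,'s1')
crop('top0',310,150,480,270,4,'t2'); crop('side0',320,120,470,220,5,'s2')
E
```

```text
(no output)
```

View pics/t1.png

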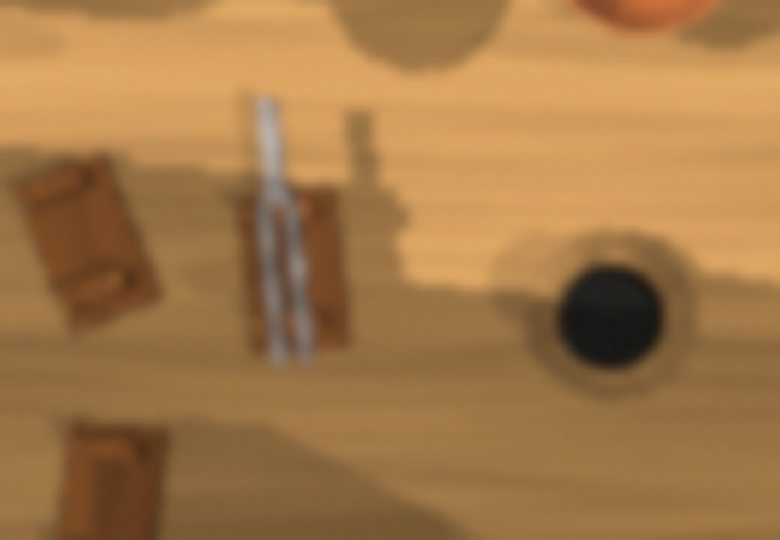

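View pics/s1.png

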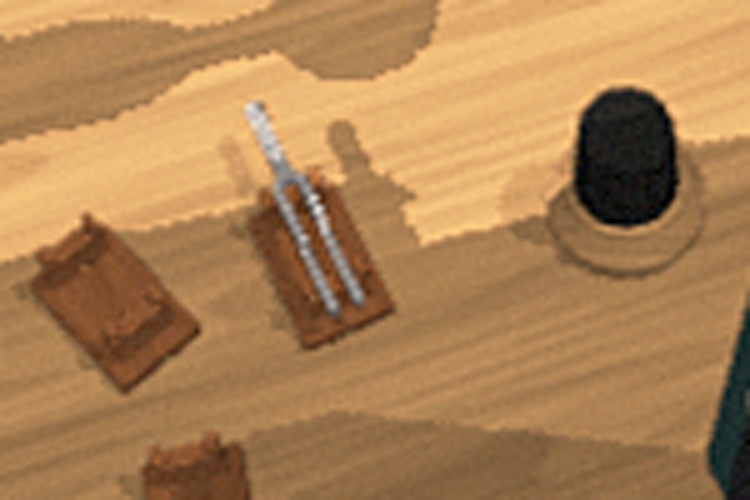

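View pics/t2.png

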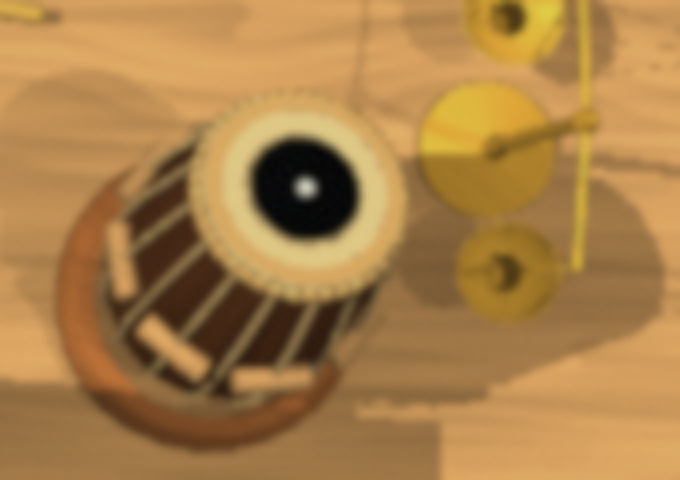

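View pics/s2.png

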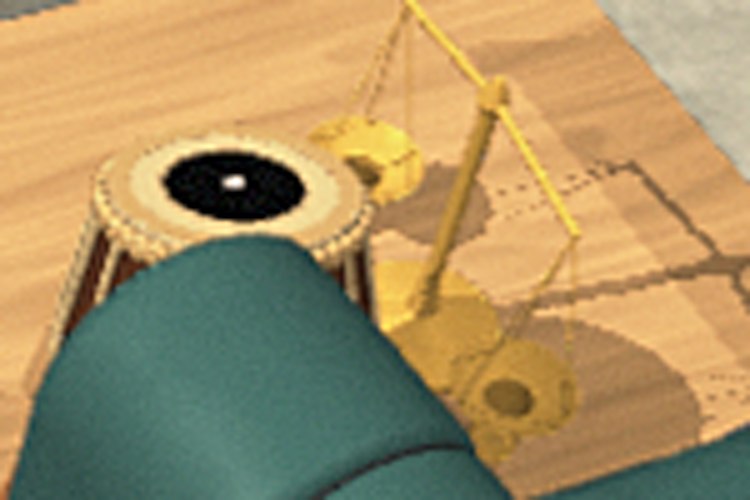

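```bash
python3 - <<'E'
from h import *
np.set_printoptions(precision=4,suppress=True)
c=lambda x,k,o:(x+.5)/k-.5+o
def T(x,y):return ('top0',c(x,6,170),c(y,6,190))
def S(x,y):return ('side0',c(x,5,150),c(y,5,240))
foot=tri(T(265,98),S(250,103)); print('foot',foot)
tin=tri(T(293,362),S(348,308)); print('tine',tin)
print('len',np.linalg.norm(tin[0]-foot[0]))
f=atz(*T(265,98),.040);t=atz(*T(293,362),.040);print('top@.04',f,t,np.linalg.norm(f-t),np.arctan2(*(t-f)[1::-1]))
f=atz(*S(250,103),.040);t=atz(*S(348,308),.040);print('side@.04',f,t,np.linalg.norm(f-t),np.arctan2(*(t-f)[1::-1]))
print('block',atz(*T(611,316),.09)); print('block foot',atz(*T(612,315),.03))
d=tri(('top0',c(306,4,310),c(187,4,150)),('side0',c(233,5,320),c(182,5,120))); print('dot',d)
print('dot@.267',atz('top0',c(306,4,310),c(187,4,150),.267),atz('side0',c(233,5,320),c(182,5,120),.267))
r=atz('top0',c(209,4,310),c(298,4,150),.021);print('ring',r, np.linalg.norm((d[0]-r)[:2]),np.arctan2(*(d[0]-r)[1::-1]))
E
```

```text
foot (array([0.5171, 0.2315, 0.0425]), [array([-0.1048, -0.0377]), array([0.1254, 0.0096])])
tine (array([0.3796, 0.2146, 0.0409]), [array([-0.0661, -0.0244]), array([0.0837, 0.0048])])
len 0.13852581205915973
top@.04 [0.5171 0.2316 0.04  ] [0.3794 0.2146 0.04  ] 0.13866551903623464 -3.018270586235461
side@.04 [0.5188 0.2318 0.04  ] [0.3801 0.2148 0.04  ] 0.13971707820487186 -3.0198642352882414
block [0.4063 0.0469 0.09  ]
block foot [0.4048 0.0489 0.03  ]
dot (array([ 0.5342, -0.2579,  0.2667]), [array([-0.3244, -0.1503]), array([ 0.3501, -0.0133])])
dot@.267 [ 0.5338 -0.2586  0.267 ] [ 0.5342 -0.2568  0.267 ]
ring [ 0.4634 -0.2365  0.021 ] 0.07395118008205823 -0.2926618500071748
```

```bash
cat >> h.py <<'E'
np.set_printoptions(precision=4,suppress=True)
def unit(v): v=np.asarray(v,float); return v/np.linalg.norm(v)
def cur():
    o=robot.get_obs(); return o,np.array(o['tool_pos']),Ro.from_euler('xyz',o['ee_rot']).as_matrix()
def to(p=None,R=None):
    o,pc,Rc=cur()
    print('t %.2f'%o['time'],'q',o['joint_positions'],'p',pc,'w %.4f'%o['width'],'F',o['wrist_force'])
    if p is not None: print(' d(mm, tool now)',Rc.T@(np.array(p)-pc)*1000)
    if R is not None:
        rv=Ro.from_matrix(Rc.T@R).as_rotvec(); print(' rotvec',rv,np.linalg.norm(rv))
        if p is not None: print(' d in target axes',R.T@(np.array(p)-pc)*1000)
FOOT=np.array([.518,.2317,.040]); A=np.array([-.9925,-.1216,0.])
def toolR(a,down,t):
    # fork axis a (foot->tines); 'down' approach dir perpendicular to a; tilt t towards foot
    a=unit(a); d=unit(down-np.dot(down,a)*a); z=np.cos(t)*d-np.sin(t)*a; y=-a*np.cos(t)-d*np.sin(t)
    return np.column_stack([np.cross(y,z),y,z])
E
python3 - <<'E'
from h import *
R=toolR(A,np.array([0,0,-1.]),0.4); g=FOOT+.033*A
p=g+.019*R[:,2]; print('grasp TCP',p); print(R)
to([g[0]-.03,g[1],.30],R)
E
```

```text
grasp TCP [0.4926 0.2286 0.0225]
[[-0.1216  0.9142  0.3865]
 [ 0.9926  0.112   0.0474]
 [ 0.      0.3894 -0.9211]]
t 0.15 q [-1.4471  0.0878  1.3718  0.      1.6836 -0.1031] p [ 0.1236 -0.5355  0.2046] w 0.0940 F [ 0.9129 -0.4229  1.2153]
 d(mm, tool now) [-669.2383 -494.7524  -94.1736]
 rotvec [-0.0342  0.6036 -2.9784] 3.039140123176698
 d in target axes [717.1957 425.8071  76.4671]
```

```bash
python3 -m handwheel '{"delta_pos": [[0,0,-47],[0,0,-47],[-48,-35,0],[-48,-35,0],[-48,-35,0],[-48,-35,0],[-48,-35,0],[-48,-35,0]], "rotation": [[0,0,0],[0,0,0],[0,0,0],[0,0,0],[0,0,0],[0,0,0],[0,0,0],[0,0,0]], "claw": [-1,-1,-1,-1,-1,-1,-1,-1]}'
python3 -m handwheel '{"delta_pos": [[-48,-35,0],[-48,-35,0],[-48,-35,0],[-48,-35,0],[-48,-35,0],[-48,-35,0],[-48,-35,0],[-48,-35,0]], "rotation": [[0,0,-0.1],[0,0,0],[0,0,0],[0,0,0],[0,0,0],[0,0,0],[0,0,0],[0,0,0]], "claw": [-1,-1,-1,-1,-1,-1,-1,-1]}'
python3 -c "
from h import *
to()"
```

```text
time: 1.15
tool_pos: [0.2637, -0.2062, 0.2992]
ee_rot: [-3.141, -0.0, -1.345]
wrist_force: [1.3, 0.2, 0.1]
width: 0.0939
time: 2.15
tool_pos: [0.4111, 0.2455, 0.2992]
ee_rot: [-3.142, -0.001, -1.243]
wrist_force: [0.3, -0.0, 0.1]
width: 0.0941
t 2.15 q [ 0.4203 -0.0713  1.3462 -0.0005  1.8667  1.6635] p [0.4111 0.2455 0.2992] w 0.0941 F [ 0.29   -0.0099  0.1112]
```

```bash
python3 -m handwheel '{"delta_pos": [[0,0,0],[0,0,0],[0,0,0],[0,0,0],[0,0,0],[0,0,0],[0,0,0],[0,0,0]], "rotation": [[0,0,-0.183],[0,0,-0.183],[0,0,-0.183],[0,0,-0.183],[0,0,-0.183],[0,0,-0.183],[0,0,-0.183],[0,0,-0.183]], "claw": [-1,-1,-1,-1,-1,-1,-1,-1]}'
python3 -m handwheel '{"delta_pos": [[0,0,0],[0,0,0],[0,0,0],[0,0,0],[0,0,0],[0,0,0],[0,0,0],[0,0,0]], "rotation": [[0,0,-0.183],[0,0,-0.183],[0,0,-0.183],[0,0,-0.183],[0,0,-0.183],[0,0,-0.183],[0,0,-0.183],[0,0,-0.183]], "claw": [-1,-1,-1,-1,-1,-1,-1,-1]}'
python3 - <<'E'
from h import *
R=toolR(A,np.array([0,0,-1.]),0.4); g=FOOT+.033*A
p=g+.019*R[:,2]; to(p-.1*R[:,2],R); snap('wrist','w1')
E
```

```text
time: 3.15
tool_pos: [0.4109, 0.2434, 0.299]
ee_rot: [3.141, 0.001, 0.226]
wrist_force: [0.4, -0.4, -0.5]
width: 0.0938
time: 4.15
tool_pos: [0.4109, 0.2433, 0.299]
ee_rot: [-3.141, 0.0, 1.69]
wrist_force: [0.4, 0.6, -0.4]
width: 0.0939
t 4.15 q [ 0.416  -0.0736  1.3487 -0.0001  1.8672 -1.2741] p [0.4109 0.2433 0.299 ] w 0.0939 F [ 0.376   0.6279 -0.3527]
 d(mm, tool now) [-24.3948  40.5743 184.3927]
 rotvec [-0.4008  0.0009 -0.0026] 0.40077671070137727
 d in target axes [-24.57   -34.6348 185.5769]
```

View pics/w1.png

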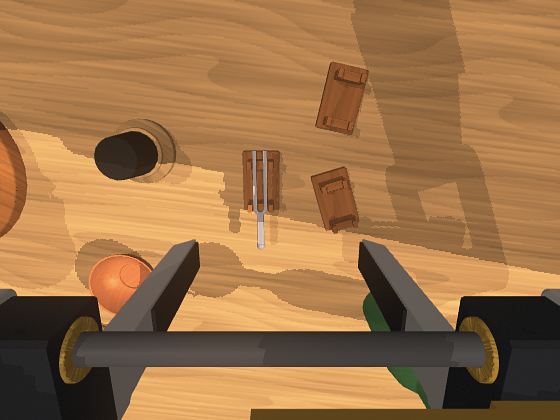

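```bash
python3 -m handwheel '{"delta_pos": [[0,0,0],[0,0,0],[0,0,0],[-5,-7,37],[-5,-7,37],[-5,-7,37],[-5,-7,37],[-4.5,-6.5,37]], "rotation": [[-0.134,0,0],[-0.134,0,0],[-0.133,0,0],[0,0,0],[0,0,0],[0,0,0],[0,0,0],[0,0,0]], "claw": [-1,-1,-1,-1,-1,-1,-1,-1]}'
python3 - <<'E'
from h import *
print(atz('w1',261,246,.04),atz('w1',259.5,152,.044))
R=toolR(A,np.array([0,0,-1.]),0.4); g=FOOT+.033*A
p=g+.019*R[:,2]; to(p,R); snap('wrist','w2')
E
```

```text
time: 5.2
tool_pos: [0.4538, 0.2234, 0.1143]
ee_rot: [2.741, -0.001, 1.682]
wrist_force: [-0.9, 0.0, -0.2]
width: 0.0942
[0.5131 0.2294 0.04  ] [0.3804 0.2136 0.044 ]
t 5.20 q [ 0.4296 -0.2509  1.9224 -0.1373  1.0913 -1.2117] p [0.4538 0.2234 0.1143] w 0.0942 F [-0.8645  0.0154 -0.1506]
 d(mm, tool now) [ 0.8272  0.1931 99.7441]
 rotvec [ 0.0007  0.0035 -0.0107] 0.011244854165745194
 d in target axes [ 0.4799  0.2718 99.7462]
```

View pics/w2.png

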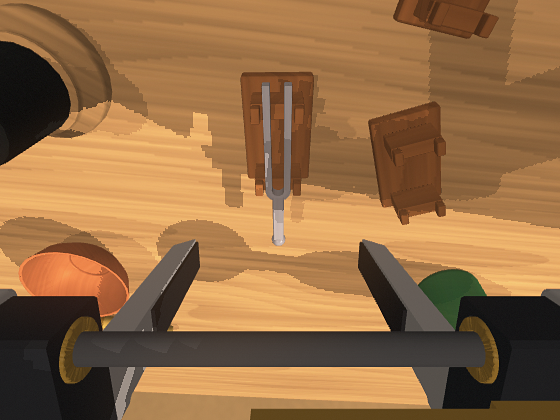

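```bash
python3 - <<'E'
from h import *
f=atz('w2',278,244,.036);t=atz('w2',277,83,.044);print(f,t,np.linalg.norm(t-f),np.arctan2(*(t-f)[1::-1])+2*np.pi-np.pi)
print(proj('w2',FOOT),proj('w2',FOOT+.14*A))
E
python3 -m handwheel '{"delta_pos": [[0,0,20],[0.5,0,20],[0,0,20],[0,0,20],[0,0,20],[0,0,0],[0,0,0],[0,0,0]], "rotation": [[0,0,-0.005],[0,0,-0.005],[0,0,0],[0,0,0],[0,0,0],[0,0,0],[0,0,0],[0,0,0]], "claw": [-1,-1,-1,-1,-1,-1,0,0.3]}'
```

```text
[0.522  0.2295 0.036 ] [0.3771 0.2128 0.044 ] 0.14610095254636474 0.11455677348214133
[281.0042 244.2159] [279.6868  84.4493]
time: 6.25
tool_pos: [0.4932, 0.2289, 0.025]
ee_rot: [2.739, 0.003, 1.693]
wrist_force: [0.3, 0.6, -0.1]
width: 0.0775
```

```bash
python3 -m handwheel '{"delta_pos": [[0,0,1.5],[0,0,0],[0,0,0],[0,0,0],[0,0,0],[0,0,0],[0,0,0],[0,0,0]], "rotation": [[0,0,0],[0,0,0],[0,0,0],[0,0,0],[0,0,0],[0,0,0],[0,0,0],[0,0,0]], "claw": [0.6,1,1,1,1,1,1,1]}'
python3 -c "
from h import *
snap('wrist','w3');to()"
```

```text
time: 7.25
tool_pos: [0.4933, 0.2286, 0.0222]
ee_rot: [2.741, 0.004, 1.693]
wrist_force: [0.3, -0.1, 0.1]
width: 0.0089
t 7.30 q [ 0.4015 -0.0644  1.9617 -0.1466  0.8636 -1.2187] p [0.4933 0.2286 0.0222] w 0.0087 F [-0.1752 -0.2558  0.1702]
```

View pics/w3.png

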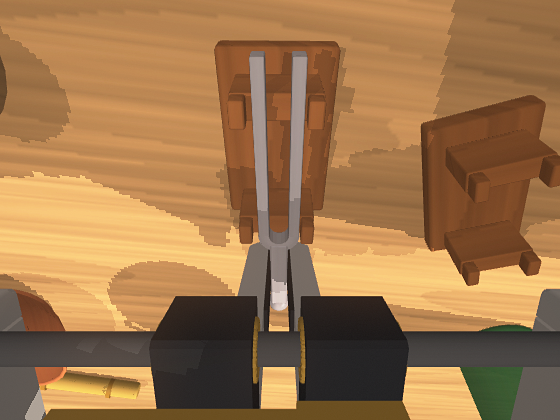

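```bash
python3 -m handwheel '{"delta_pos": [[0,3.9,-9.2],[0,5.8,-13.8],[0,5.8,-13.8],[0,5.8,-13.8],[0,3.9,-9.2],[0,0,0],[0,0,0],[0,0,0]], "rotation": [[0,0,0],[0,0,0],[0,0,0],[0,0,0],[0,0,0],[0,0,0],[0,0,0],[0,0,0]], "claw": [1,1,1,1,1,1,1,1]}'
python3 - <<'E'
from h import *
o,pc,Rc=cur()
B=np.array([.4055,.048]); r=np.array([.1216,-.9925])
for d in (.055,.0375):
    foot=np.r_[B-.085*A[:2]-r*d,.07]
    g=foot+.033*A; tcp=g+.019*Rc[:,2]; print(d,foot,tcp); to(tcp)
print(Rc.T@np.r_[r,0])
snap('wrist','w4'); snap('top','t4')
E
```

```text
time: 8.3
tool_pos: [0.4926, 0.2286, 0.0861]
ee_rot: [2.742, 0.004, 1.693]
wrist_force: [0.4, 0.2, -0.7]
width: 0.0089
0.055 [0.4832 0.1129 0.07  ] [0.4578 0.1097 0.0525]
t 8.30 q [ 0.4021 -0.1379  1.888  -0.1317  1.0112 -1.2434] p [0.4926 0.2286 0.0861] w 0.0089 F [ 0.4099  0.2488 -0.7257]
 d(mm, tool now) [-113.569   -58.4316   12.3417]
0.0375 [0.4853 0.0956 0.07  ] [0.4599 0.0924 0.0525]
t 8.30 q [ 0.4021 -0.1379  1.888  -0.1317  1.0112 -1.2434] p [0.4926 0.2286 0.0861] w 0.0089 F [ 0.4099  0.2488 -0.7257]
 d(mm, tool now) [-131.0675  -58.4695   12.4106]
[-0.9999 -0.0022  0.0039]
```

View pics/w4.png

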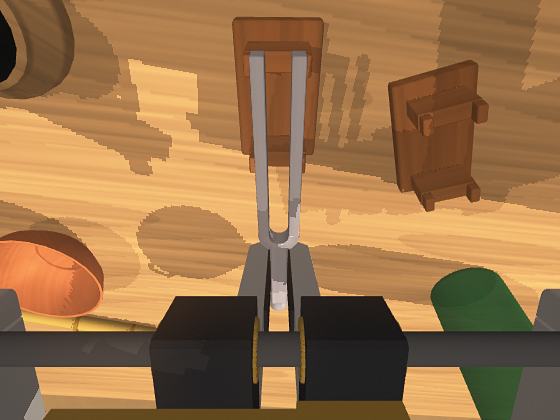

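View pics/t4.png

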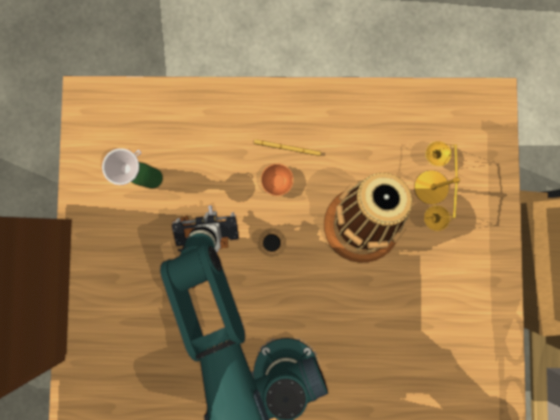

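```bash
python3 -m handwheel '{"delta_pos": [[-23,0,0],[-23,0,0],[-22.5,-19.5,4],[-22.5,-19.5,4],[-22.5,-19.5,4.4],[0,0,0],[0,0,0],[0,0,0]], "rotation": [[0,0,0],[0,0,0],[0,0,0],[0,0,0],[0,0,0],[0,0,0],[0,0,0],[0,0,0]], "claw": [1,1,1,1,1,1,1,1]}'
python3 - <<'E'
from h import *
o,pc,Rc=cur();to()
snap('wrist','w5')
E
```

```text
time: 9.4
tool_pos: [0.4593, 0.1108, 0.0543]
ee_rot: [2.739, 0.004, 1.694]
wrist_force: [-0.3, -0.4, -0.8]
width: 0.0084
t 9.40 q [ 0.1177 -0.3067  2.0899 -0.0016  0.9559 -1.5766] p [0.4593 0.1108 0.0543] w 0.0084 F [-0.2777 -0.3549 -0.7963]
```

View pics/w5.png

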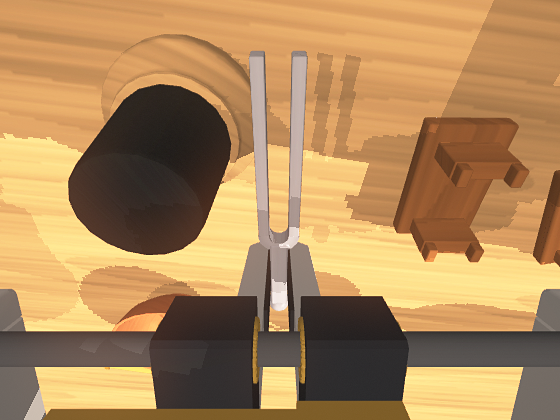

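```bash
python3 -m handwheel '{"delta_pos": [[0,9.2,3.9],[-5,0,0],[-5,0,0],[-2,0,0],[0,0,0],[-1,0,0],[-1,0,0],[0,0,0]], "rotation": [[0,0,0],[0,0,0],[0,0,0],[0,0,0],[0,0,0],[0,0,0],[0,0,0],[0,0,0]], "claw": [1,1,1,1,1,1,1,1]}'
python3 - <<'E'
from h import *
o,pc,Rc=cur();to();print(o['wrist_torque'],o['joint_torque'])
snap('wrist','w6')
E
```

```text
time: 10.45
tool_pos: [0.47, 0.0974, 0.0534]
ee_rot: [2.741, 0.004, 1.693]
wrist_force: [-0.0, 0.6, 0.3]
width: 0.0089
t 10.45 q [ 0.0753 -0.2861  2.0765  0.0181  0.9505 -1.6263] p [0.47   0.0974 0.0534] w 0.0089 F [-0.0378  0.5517  0.3176]
[-0.0092  0.105   0.0066] [ -0.0301 -17.5661 -29.7794   0.0392  -1.596   -0.0146]
```

View pics/w6.png

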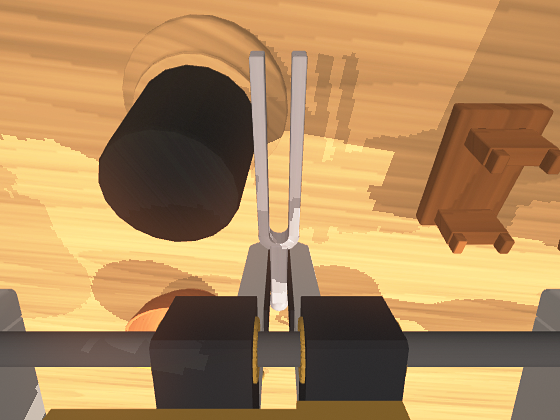

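```bash
python3 -m handwheel '{"delta_pos": [[-1,0,0],[-1,0,0],[-1,0,0],[0,0,0],[-1,0,0],[0,0,0],[0,0,0],[0,0,0]], "rotation": [[0,0,0],[0,0,0],[0,0,0],[0,0,0],[0,0,0],[0,0,0],[0,0,0],[0,0,0]], "claw": [1,1,1,1,1,1,1,1]}'
python3 - <<'E'
from h import *
o,pc,Rc=cur();to();print(o['wrist_torque'],o['joint_torque'])
snap('wrist','w7')
crop('w7',180,30,340,330,2,'w7c')
E
```

```text
time: 11.5
tool_pos: [0.4705, 0.0936, 0.0534]
ee_rot: [2.74, 0.004, 1.693]
wrist_force: [0.5, 0.8, -1.3]
width: 0.0087
t 11.50 q [ 0.0637 -0.2872  2.0773  0.0241  0.951  -1.6403] p [0.4705 0.0936 0.0534] w 0.0087 F [ 0.4885  0.7836 -1.2992]
[0.3615 0.0097 0.0099] [ -0.7092 -17.5119 -29.6937  -0.4384  -1.5378  -0.1034]
```

View pics/w7c.png

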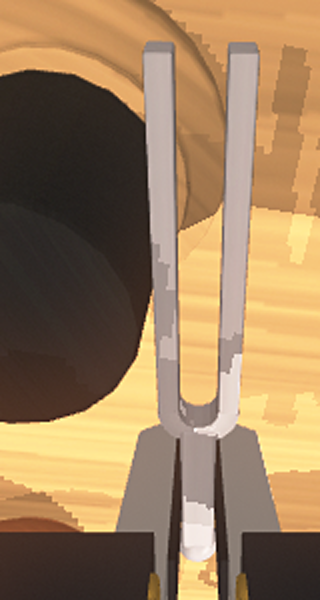

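Joint torques (j1 −0.7, j6 −0.10) and wrist moment consistently indicate ≈1.7 N on the tines; the picture shows tine touching the rubber at (150,200) in the crop. Back off and lift.

```bash
python3 -m handwheel '{"delta_pos": [[3,0,0],[10,0,0],[20,0,0],[0,20,-47],[0,20,-47],[0,20,-47],[0,12,-29],[0,0,0]], "rotation": [[0,0,0],[0,0,0],[0,0,0],[0,0,0],[0,0,0],[0,0,0],[0,0,0],[0,0,0]], "claw": [1,1,1,1,1,1,1,1]}'
python3 - <<'E'
from h import *
o,pc,Rc=cur();to();print(o['wrist_torque'],o['joint_torque'])
snap('wrist','w8')
crop('w8',180,30,340,330,2,'w8c')
az=-.2927; n=np.array([np.sin(.3)*np.cos(az),np.sin(.3)*np.sin(az),np.cos(.3)])
print('n',n)
dot=np.array([.534,-.258,.267])
for yaw in (-.45,-.3,-.6,-.1):
    R=toolR(n,np.array([np.cos(yaw),np.sin(yaw),0]),.4)
    tcp=dot+.033*n+.019*R[:,2]
    print(yaw,R[:,2],R[:,0],tcp); to(tcp+.08*n,R)
E
```

```text
time: 12.55
tool_pos: [0.4677, 0.1276, 0.2415]
ee_rot: [2.734, 0.004, 1.694]
wrist_force: [1.3, -0.7, -1.0]
width: 0.0088
t 12.55 q [ 0.1636 -0.3797  1.7639 -0.0203  1.3503 -1.5305] p [0.4677 0.1276 0.2415] w 0.0088 F [ 1.2668 -0.7085 -0.9578]
[0.074  0.0578 0.0486] [  0.0084 -17.1309 -33.6028  -0.1058  -1.5673  -0.0047]
n [ 0.283  -0.0853  0.9553]
-0.45 [ 0.6774 -0.3617 -0.6405] [-0.4345 -0.8994  0.0484] [ 0.5562 -0.2677  0.2864]
t 12.60 q [ 0.1634 -0.3786  1.768  -0.0201  1.3504 -1.5306] p [0.4664 0.1273 0.2383] w 0.0088 F [-0.1261  0.0625 -1.3674]
 d(mm, tool now) [-413.0453  105.4476  -88.575 ]
 rotvec [ 0.5143 -0.6025 -2.5917] 2.7100504011479587
 d in target axes [ 318.5606 -260.7669  141.7424]
-0.3 [ 0.7303 -0.2274 -0.6442] [-0.2955 -0.9553  0.0023] [ 0.5572 -0.2651  0.2863]
t 12.60 q [ 0.1634 -0.3786  1.768  -0.0201  1.3504 -1.5306] p [0.4664 0.1273 0.2383] w 0.0088 F [-0.1261  0.0625 -1.3674]
 d(mm, tool now) [-410.636   106.6287  -88.0073]
 rotvec [ 0.3525 -0.6432 -2.7037] 2.801429239783701
 d in target axes [ 348.1778 -240.3583   93.4717]
-0.6 [ 0.6056 -0.4858 -0.6303] [-0.5622 -0.8217  0.0932] [ 0.5548 -0.27    0.2865]
t 12.60 q [ 0.1634 -0.3786  1.768  -0.0201  1.3504 -1.5306] p [0.4664 0.1273 0.2383] w 0.0088 F [-0.1261  0.0625 -1.3674]
 d(mm, tool now) [-415.2183  104.0079  -89.3887]
 rotvec [ 0.6654 -0.5607 -2.4722] 2.620860261189862
 d in target axes [ 281.2989 -279.0475  184.9801]
-0.1 [ 0.7685 -0.0391 -0.6387] [-0.0997 -0.9933 -0.0591] [ 0.5579 -0.2616  0.2864]
t 12.60 q [ 0.1634 -0.3786  1.768  -0.0201  1.3504 -1.5306] p [0.4664 0.1273 0.2383] w 0.0088 F [-0.1261  0.0625 -1.3674]
 d(mm, tool now) [-407.1737  107.7412  -87.6628]
 rotvec [ 0.1209 -0.6953 -2.8389] 2.925316290950176
 d in target axes [ 374.2629 -210.8355   23.6437]
```

View pics/w8c.png

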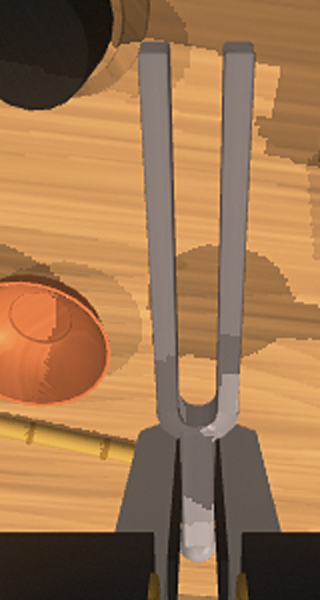

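```bash
python3 -m handwheel '{"delta_pos": [[0,0,-15],[0,0,-15],[0,0,-15],[0,0,-15],[0,0,-15],[0,0,-15],[0,0,-15],[0,0,-15]], "rotation": [[0,0,0.18],[0,0,0.18],[0,0,0.18],[0,0,0.18],[0,0,0.18],[0,0,0.18],[0,0,0.18],[0,0,0.18]], "claw": [1,1,1,1,1,1,1,1]}'
python3 -m handwheel '{"delta_pos": [[0,0,0],[0,0,0],[0,0,0],[0,0,0],[0,0,0],[0,0,0],[0,0,0],[0,0,0]], "rotation": [[0,0,0.18],[0,0,0.18],[0,0,0.18],[0,0,0.18],[0,0,0.18],[0,0,0.18],[0,0,0.18],[0,0,0.18]], "claw": [1,1,1,1,1,1,1,1]}'
cat > g.py <<'E'
from h import *
DOT=np.array([.534,-.258,.267])
def goal(off,az=-.2927,yaw=-.45,s=.033,dot=DOT,t=.4):
    n=np.array([np.sin(.3)*np.cos(az),np.sin(.3)*np.sin(az),np.cos(.3)])
    R=toolR(n,np.array([np.cos(yaw),np.sin(yaw),0]),t); return dot+(s+off)*n+.019*R[:,2],R,n
E
python3 - <<'E'
from g import *
for o in (.08,):
    p,R,n=goal(o); print(p); to(p,R)
E
```

```text
time: 13.6
tool_pos: [0.4189, 0.1216, 0.345]
ee_rot: [3.085, -0.391, 0.259]
wrist_force: [-0.0, 0.2, -1.3]
width: 0.0087
time: 14.6
tool_pos: [0.4191, 0.1216, 0.3445]
ee_rot: [-2.759, -0.102, -1.212]
wrist_force: [0.0, 0.8, -1.4]
width: 0.0086
[ 0.5788 -0.2745  0.3628]
t 14.60 q [ 0.1707 -0.4574  1.6064 -0.0227  1.5982  1.3574] p [0.4191 0.1216 0.3445] w 0.0086 F [ 0.021   0.8056 -1.4402]
 d(mm, tool now) [426.6317  -0.1793  27.2503]
 rotvec [0.4043 0.4368 0.6873] 0.9092146145002642
 d in target axes [ 287.7259 -206.0652  239.8085]
```

```bash
python3 -m handwheel '{"delta_pos": [[0,0,-5],[0,0,-5],[0,0,0],[0,0,0],[0,0,0],[0,0,0],[0,0,0],[0,0,0]], "rotation": [[0.0674,0.0728,0.1146],[0.0674,0.0728,0.1146],[0.0674,0.0728,0.1146],[0.0674,0.0728,0.1146],[0.0674,0.0728,0.1146],[0.0674,0.0728,0.1146],[0,0,0],[0,0,0]], "claw": [1,1,1,1,1,1,1,1]}'
python3 - <<'E'
from g import *
p,R,n=goal(.15); print(p); to(p,R)
E
```

```text
time: 15.6
tool_pos: [0.4231, 0.1031, 0.3653]
ee_rot: [-2.282, -0.054, -1.991]
wrist_force: [0.5, -0.2, -0.6]
width: 0.009
[ 0.5987 -0.2805  0.4297]
t 15.60 q [ 0.6801 -0.5195  1.7905 -0.769   1.4648  2.5664] p [0.4231 0.1031 0.3653] w 0.0090 F [ 0.5224 -0.1749 -0.6283]
 d(mm, tool now) [ 281.6711 -243.957   208.0069]
 rotvec [0.0131 0.019  0.0236] 0.03298153222977248
 d in target axes [ 271.8394 -247.709   216.4812]
```

```bash
python3 -m handwheel '{"delta_pos": [[35,-30.5,26],[35,-30.5,26],[35,-30.5,26],[35,-30.5,26],[35,-30.5,26],[35,-30.5,26],[35,-30.5,26],[35,-30.5,26]], "rotation": [[0,0,0],[0,0,0],[0,0,0],[0,0,0],[0,0,0],[0,0,0],[0,0,0],[0,0,0]], "claw": [1,1,1,1,1,1,1,1]}'
python3 - <<'E'
from g import *
p,R,n=goal(.08); print(p); to(p,R)
for c in ('wrist','side','top'): snap(c,c[0]+'9')
E
```

```text
time: 16.6
tool_pos: [0.5992, -0.2819, 0.432]
ee_rot: [-2.279, -0.052, -1.994]
wrist_force: [-0.3, -0.4, -0.7]
width: 0.009
[ 0.5788 -0.2745  0.3628]
t 16.60 q [-0.5644 -0.2541  1.4832  0.0847  1.0528  1.3969] p [ 0.5992 -0.2819  0.432 ] w 0.0090 F [-0.2566 -0.419  -0.6786]
 d(mm, tool now) [-2.0134 66.6131 28.6158]
 rotvec [0.0108 0.0182 0.0205] 0.029432050732858924
 d in target axes [-1.1582 66.9504 27.8662]
```

View pics/w9.png

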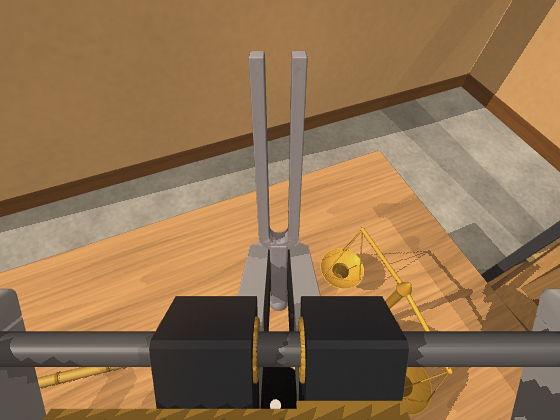

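View pics/s9.png

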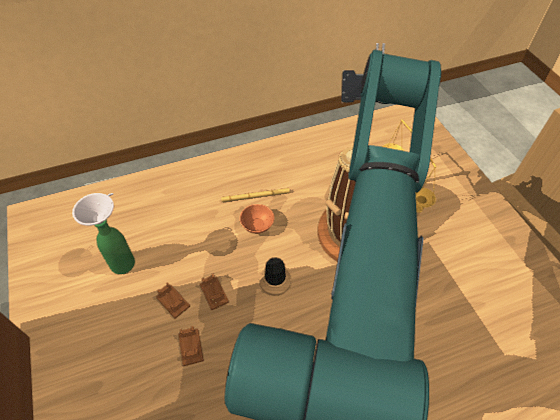

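View pics/t9.png

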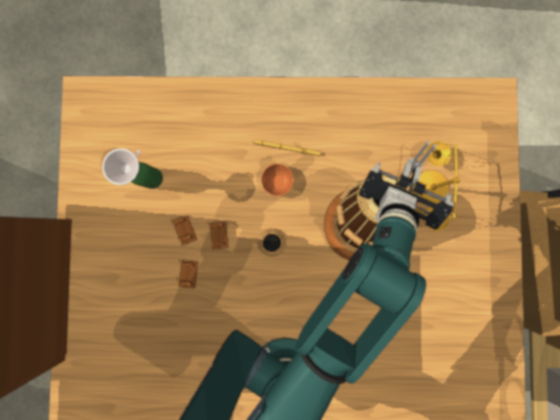

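```bash
python3 - <<'E'
from g import *
p,R,n=goal(0)
o,pc,Rc=cur()
a=-(Rc[:,1]*np.cos(.4)+Rc[:,2]*np.sin(.4)); print('a',a,'ang to n',np.arccos(a@n))
g=pc-.019*Rc[:,2]; foot=g-.033*a
print('foot est',foot,'lat off',(foot-DOT)-((foot-DOT)@n)*n,(foot-DOT)@n)
for nm,q in (('foot',foot),('tineend',g+.107*a+.004*0),('dot',DOT)): print(nm,proj('w9',q))
im=cv2.imread('pics/top0.png'); im=cv2.resize(im[150:270,310:480],None,fx=4,fy=4,interpolation=cv2.INTER_CUBIC)
def circ(c,nn,r,col):
    u=unit(np.cross(nn,[0,1,0.1]));v=np.cross(nn,u)
    P=np.array([(proj('top0',c+r*(np.cos(k)*u+np.sin(k)*v))-[310,150]+.5)*4-.5 for k in np.linspace(0,6.283,60)]).astype(int)
    cv2.polylines(im,[P],True,col,1)
ring=DOT-np.array([n[0],n[1],0])/np.sin(.3)*.074; ring[2]=.02
print(ring)
circ(ring,np.array([0,0,1.]),.122,(255,0,0)); circ(DOT,n,.0375,(0,0,255)); circ(DOT-.0015*n,n,.068,(0,255,0))
cv2.imwrite('pics/ov.png',im)
crop('w9',230,240,330,420,3,'w9c')
E
```

```text
a [ 0.3002 -0.0814  0.9504] ang to n 0.01839700319698803
foot est [ 0.5764 -0.2732  0.4107] lat off [-0.0003 -0.0024 -0.0001] 0.1505853441401051
foot [276.4875 305.9856]
tineend [275.373   58.1865]
dot [272.5818 405.4097]
[ 0.4631 -0.2366  0.02  ]
```

View pics/ov.png

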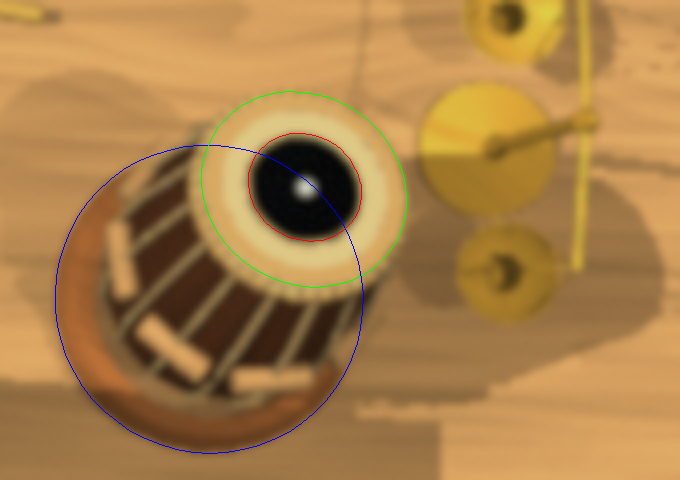

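View pics/w9c.png

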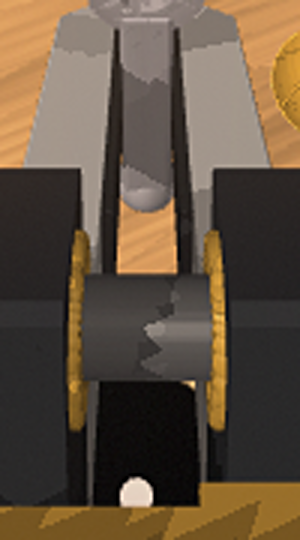

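```bash
python3 -m handwheel '{"delta_pos": [[-1,0,0],[0,19,8],[0,19,8],[0,19,8],[0,19,8],[0,19,8],[0,18,7.4],[0,0,0]], "rotation": [[0.011,0.018,0.02],[0,0,0],[0,0,0],[0,0,0],[0,0,0],[0,0,0],[0,0,0],[0,0,0]], "claw": [1,1,1,1,1,1,1,1]}'
cat > st.py <<'E'
from g import *
import sys
p,R,n=goal(0)
o,pc,Rc=cur()
a=-(Rc[:,1]*np.cos(.4)+Rc[:,2]*np.sin(.4))
foot=pc-.019*Rc[:,2]-.033*a
to(p,R); print('ang',np.arccos(a@n),'off n %.4f'%((foot-DOT)@n),'lat(tool)',Rc.T@((foot-DOT)-((foot-DOT)@n)*n)*1000)
print('F.n',o['wrist_force']@n,'tau',o['wrist_torque'],o['joint_torque'])
nm=sys.argv[1]; snap('wrist',nm); print(proj(nm,foot),proj(nm,DOT)); crop(nm,200,220,360,420,3,nm+'c')
E
python3 st.py w10
```

```text
time: 17.75
tool_pos: [0.5636, -0.2663, 0.3123]
ee_rot: [-2.27, -0.049, -2.017]
wrist_force: [0.3, 0.1, -0.7]
width: 0.0087
t 17.75 q [-0.5668 -0.3591  1.8     0.0825  0.8318  1.4001] p [ 0.5636 -0.2663  0.3123] w 0.0087 F [ 0.2661  0.0991 -0.6957]
 d(mm, tool now) [ 3.1709 23.9191 12.1699]
 rotvec [0.0033 0.0027 0.0028] 0.005119474686363907
 d in target axes [ 3.2054 23.9502 12.0995]
ang 0.0036429675545443323 off n 0.0268 lat(tool) [-3.1098  0.7377 -1.741 ]
F.n -0.597800644694656 tau [ 0.2445  0.399  -0.0565] [ -0.0334 -19.0589 -33.8168   0.2901  -3.3516   0.0019]
[275.9136 304.9564] [280.831  326.8405]
```

View pics/w10c.png

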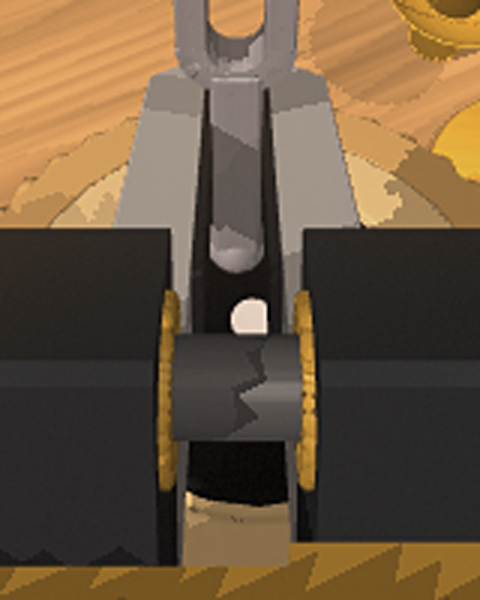

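```bash
python3 -m handwheel '{"delta_pos": [[1,0,0.5],[1,0,0.5],[1,0,0.5],[0,4.6,2],[0,4.6,2],[0,4.6,2],[0,4,1.7],[0,0,0]], "rotation": [[0,0,0],[0,0,0],[0,0,0],[0,0,0],[0,0,0],[0,0,0],[0,0,0],[0,0,0]], "claw": [1,1,1,1,1,1,1,1]}'
python3 st.py w11
```

```text
time: 18.8
tool_pos: [0.5589, -0.2694, 0.2946]
ee_rot: [-2.268, -0.05, -2.018]
wrist_force: [0.0, 0.2, -1.1]
width: 0.0085
t 18.80 q [-0.5807 -0.3642  1.8398  0.0992  0.796   1.3773] p [ 0.5589 -0.2694  0.2946] w 0.0085 F [ 0.0322  0.1557 -1.1341]
 d(mm, tool now) [-0.7649  8.2948  2.8428]
 rotvec [0.0009 0.0016 0.0029] 0.0034409718587362285
 d in target axes [-0.7456  8.2995  2.8342]
ang 0.0022056664549465754 off n 0.0088 lat(tool) [ 0.8452 -0.2313  0.5501]
F.n -1.0876259859529276 tau [0.2251 0.3904 0.01  ] [ -0.0059 -18.6439 -33.9629   0.3354  -3.3649   0.012 ]
[275.8658 305.0053] [274.5131 314.3552]
```

View pics/w11c.png

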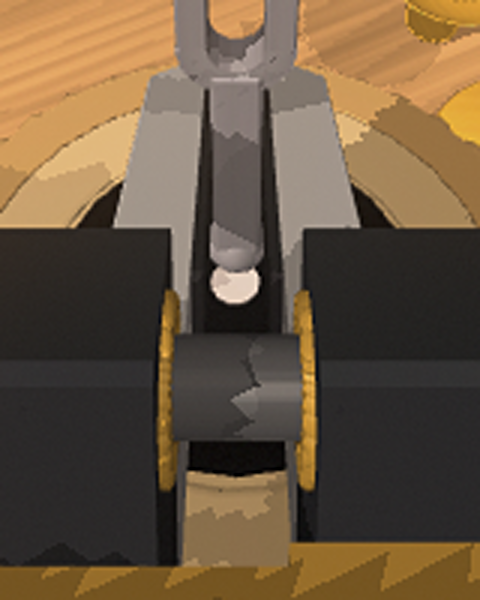

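```bash
python3 -m handwheel '{"delta_pos": [[0,1.8,0.8],[0,1.8,0.8],[0,0.9,0.4],[0,0.9,0.4],[0,0,0],[0,0.9,0.4],[0,0,0],[0,0,0]], "rotation": [[0,0,0],[0,0,0],[0,0,0],[0,0,0],[0,0,0],[0,0,0],[0,0,0],[0,0,0]], "claw": [1,1,1,1,1,1,1,1]}'
python3 st.py w12
```

```text
time: 19.85
tool_pos: [0.5573, -0.269, 0.2888]
ee_rot: [-2.267, -0.05, -2.018]
wrist_force: [0.3, 0.8, -0.9]
width: 0.0087
t 19.85 q [-0.5824 -0.3672  1.8538  0.1021  0.7841  1.3733] p [ 0.5573 -0.269   0.2888] w 0.0087 F [ 0.3087  0.7505 -0.9446]
 d(mm, tool now) [-0.845   2.8643  0.3488]
 rotvec [-0.0002  0.0015  0.003 ] 0.0033669475656958165
 d in target axes [-0.8369  2.8668  0.3482]
ang 0.0022016255183188995 off n 0.0028 lat(tool) [ 0.9396 -0.3092  0.7371]
F.n -0.8790291796072306 tau [ 0.2866  0.3941 -0.0017] [  0.     -18.4668 -34.0051   0.3403  -3.3681   0.0175]
[275.8973 304.9895] [274.3312 308.8805]
```

View pics/w12c.png

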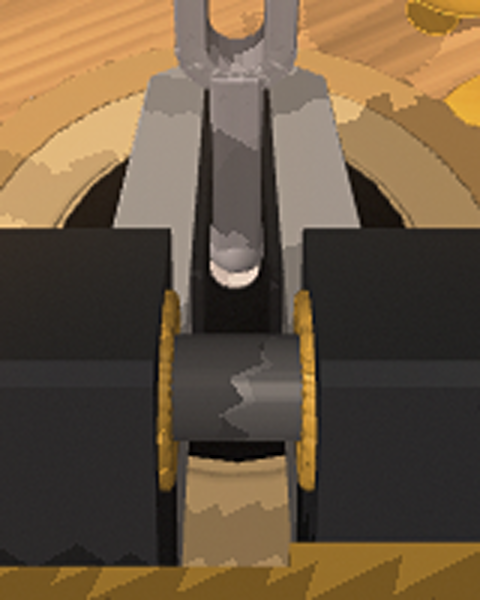

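No contact yet; dot remains centred below the ball. Continue 3 mm.

```bash
python3 -m handwheel '{"delta_pos": [[0,0.9,0.4],[0,0,0],[0,0.9,0.4],[0,0,0],[0,0.9,0.4],[0,0,0],[0,0,0],[0,0,0]], "rotation": [[0,0,0],[0,0,0],[0,0,0],[0,0,0],[0,0,0],[0,0,0],[0,0,0],[0,0,0]], "claw": [1,1,1,1,1,1,1,1]}'
python3 st.py w13
```

```text
time: 20.9
tool_pos: [0.5565, -0.2688, 0.2861]
ee_rot: [-2.267, -0.05, -2.018]
wrist_force: [-0.0, -0.4, -0.7]
width: 0.0091
t 20.90 q [-0.5831 -0.3685  1.8601  0.1035  0.779   1.3715] p [ 0.5565 -0.2688  0.2861] w 0.0091 F [-0.0353 -0.3703 -0.7209]
 d(mm, tool now) [-0.8576  0.2421 -0.8173]
 rotvec [-0.0003  0.0015  0.003 ] 0.0033465056357055564
 d in target axes [-0.8556  0.2449 -0.8185]
ang 0.0021934108601387903 off n -0.0001 lat(tool) [ 0.9575 -0.331   0.7891]
F.n -0.6671446310202097 tau [0.1996 0.41   0.0664] [  0.0046 -18.3297 -33.87     0.3394  -3.3127   0.0181]
[275.909  304.9483] [274.2858 306.0805]
```

```bash
python3 -m handwheel '{"delta_pos": [[0,0.9,0.4],[0,0,0],[0,0.9,0.4],[0,0,0],[0,0,0],[0,0,0],[0,0,0],[0,0,0]], "rotation": [[0,0,0],[0,0,0],[0,0,0],[0,0,0],[0,0,0],[0,0,0],[0,0,0],[0,0,0]], "claw": [1,1,1,1,1,1,1,1]}'
python3 st.py w14
python3 -c "
from h import *
import time
for i in range(3):
  o=robot.get_obs();print(o['wrist_force'],o['joint_torque'])"
```

```text
time: 21.95
tool_pos: [0.5561, -0.2687, 0.2844]
ee_rot: [-2.266, -0.05, -2.018]
wrist_force: [1.2, -0.1, 0.4]
width: 0.0088
t 21.95 q [-0.5835 -0.3693  1.8642  0.1044  0.7753  1.3703] p [ 0.5561 -0.2687  0.2844] w 0.0088 F [ 1.172  -0.0994  0.4343]
 d(mm, tool now) [-0.8576 -1.3205 -1.5375]
 rotvec [-0.0008  0.0014  0.003 ] 0.0034592512611409543
 d in target axes [-0.8594 -1.3167 -1.5398]
ang 0.0023829785588878535 off n -0.0018 lat(tool) [ 0.963  -0.357   0.8519]
F.n 0.7549557299136845 tau [ 0.1354  0.0483 -0.0106] [ -0.1444 -16.9791 -32.0994   0.2193  -2.7172   0.0138]
[275.8792 304.9476] [274.2293 304.4424]
[0.6384 0.59   1.4   ] [ -0.1425 -16.9624 -32.0687   0.2186  -2.7047   0.0139]
[0.6384 0.59   1.4   ] [ -0.1425 -16.9624 -32.0687   0.2186  -2.7047   0.0139]
[0.6384 0.59   1.4   ] [ -0.1425 -16.9624 -32.0687   0.2186  -2.7047   0.0139]
```

View pics/w14c.png

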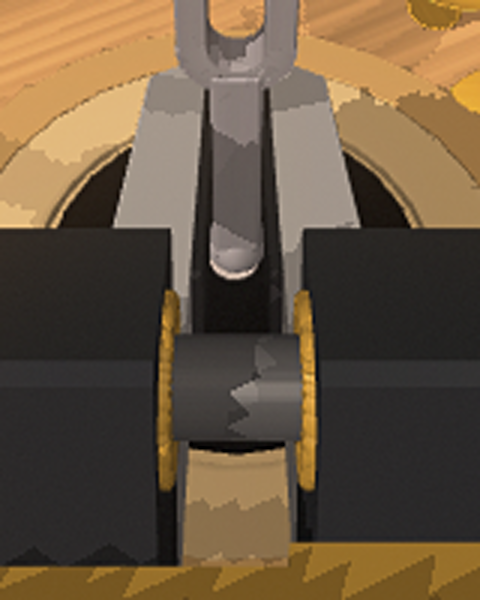

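```bash
python3 -m handwheel '{"delta_pos": [[0,0.3,0.1],[0,0,0],[0,0,0],[0,0,0],[0,0,0],[0,0,0],[0,0,0],[0,0,0]], "rotation": [[0,0,0],[0,0,0],[0,0,0],[0,0,0],[0,0,0],[0,0,0],[0,0,0],[0,0,0]], "claw": [1,1,1,1,1,1,1,1]}'
python3 st.py w15; python3 -c "
from h import *
snap('top','t15');print(robot.get_obs()['qvel'])"
```

```text
time: 23.0
tool_pos: [0.5559, -0.2686, 0.2839]
ee_rot: [-2.267, -0.05, -2.018]
wrist_force: [0.8, -0.5, 2.2]
width: 0.0087
t 23.00 q [-0.5837 -0.3694  1.8652  0.1045  0.775   1.3701] p [ 0.5559 -0.2686  0.2839] w 0.0087 F [ 0.8461 -0.5469  2.1831]
 d(mm, tool now) [-0.8748 -1.8623 -1.7393]
 rotvec [-0.0004  0.0014  0.003 ] 0.003326324220838709
 d in target axes [-0.8778 -1.859  -1.7412]
ang 0.0022083393739725085 off n -0.0024 lat(tool) [ 0.9793 -0.3431  0.8179]
F.n 2.371639510615216 tau [ 0.0227 -0.0916  0.0318] [ -0.1258 -16.6521 -31.4821   0.198   -2.452    0.0146]
[275.9214 304.9685] [274.2398 303.8346]
[-0.0005  0.0007  0.0017 -0.     -0.0002  0.001 ]
```

View pics/w15.png

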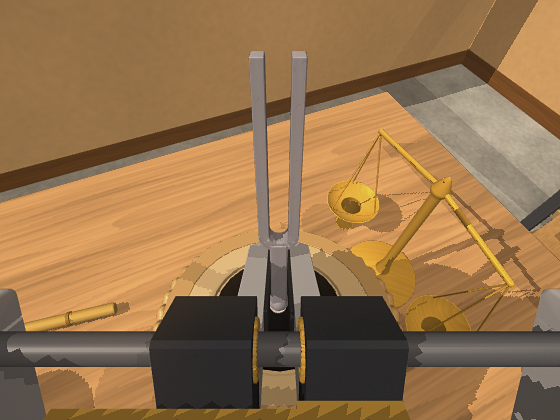

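View pics/t15.png

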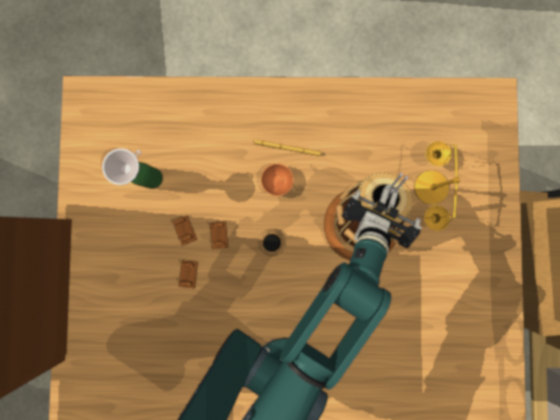

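```bash
python3 -c "
from bench import robot
print(robot.close_job())"
```

```text
the job is handed in; nothing more can be done
None
```

I took the fork off its rest by the stem and knocked a tine on the black rubber. The ball foot is now held on the chalk dot, with the grip and push left on. The job is handed in; it reports no verdict, so the figures below are my own last checks.

- **Knock:** about 1.7 N, worked out from the joint torques, which went back to their earlier values once I backed off. The wrist force alone was too noisy to show it clearly.
- **Press:** roughly 3 to 3.5 N. The joint torques, the change in wrist force and about 2.3 mm of give in the spot roughly agree.
- **Squareness:** within about 0.01 rad of the drum-head direction I measured from the pictures. That direction could itself be off by a few hundredths of a rad.
- **Position:** the foot is about 1.3 mm from the dot. This rests on a camera calibration good to about 2 mm.
- **Clearances:** the tines look free, the fork has not shifted in the fingers, and the finger tips should stand about 18 mm off the head by geometry. I did not see that finger gap directly in a picture.
- **Bystanders:** the bowl, bottle, stick and balance appear in the same places as at the start in the top view.
- **Time:** about 23 s of the 48 s allowed.

No check failed. The wrist camera's projections were off by 2 to 3 pixels, the same for the foot and the dot, so I put it down to calibration.

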